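Bring the old soap cartons forward and stock the new one behind

ROBOT

A 7-joint arm with a two-finger parallel gripper is mounted at the origin on the work surface. World frame = base frame: x ahead of the robot, y to its left, z up, the work surface at z = 0. Lengths are in m, angles in rad, forces in N, time in s.
With the tool pointing down it reaches from about 0.4 to 0.85 m from the base axis. Payload 10.4 kg.
Tool frame: the origin (TCP) lies between the finger pads; the fingertips stand 14 mm ahead of it and the grasp point (between the pads) lies 5 mm behind it; z points along the fingers, y is the line along which they close (so a half turn about z gives the same grasp; the last joint's range is limited). The gripper opens to 87 mm and grips with 3 to 60 N. Pads are 19 mm wide; open, the fingers measure 117 mm over their backs; the gripper's body (75 mm by 190 mm) begins 51 mm behind the grasp point.
Start: joints at [-1.27, 0.332, -0.065, 1.46, 0.022, 1.35, -0.088], TCP at [0.199, 0.593, 0.237] pointing down, gripper open.
Joint ranges: [-2.6, 2.6], [-0.5, 2.12], [-1.47, 1.34], [0.16, 2.42], [-1.27, 4.41], [0.06, 2.06], [-2.6, 2.6]. Speed limits (rad/s): [2.22, 2.22, 2.79, 2.79, 3.14, 3.14, 3.14].

INTERFACE

Orientations are given as a unit quaternion [x, y, z, w].
In Python, from bench import * gives the robot as it stands.
- The arm moves only by the tool drive_tool, never from a script. Its argument "deltas" is a list of rows, each a list of 7 numbers: the turn, a rotation vector about the tool's x, y, z in degrees, then the shift along the tool's x, y, z in m, then the closure, from -1 (fully open) to 1 (shut). A call has 1 to 12 rows; each row is the pose to reach, as a shift and turn from the pose commanded when the call began, along the tool's axes at that moment; what a row does not reach only later rows make up. A row lasts 1/10 s, in which the tool goes at most 50 mm and 8.59 degrees, less where a joint would pass 70% of its speed; a pose out of reach is approached as far as the arm can. A call with a gripper value outside its range is refused whole. The fingers move at their own pace and stop on an object; "squeeze" is the grip in N (left out, the last holds). Time passes only in rows, so rows that repeat a pose let the fingers close. It gives the time, the measured TCP pose, the force and the opening at its end, in the units of the state.
- read_state(): the state, without advancing time (a new reading comes with each control period).
- camera(name): name is "side" or "top" or "wrist"; returns (picture, depth): 384x512x3 uint8, red, green, blue; 384x512 float32, m along the optical axis (not along the pixel's ray), 0 where there is no reading.
- camera_params(name): a dict with "K" (3x3 intrinsics, pixels), "R" (3x3) and "t" (3): a world point X has camera coordinates R X + t; the wrist camera has in their place "mount" (4x4, takes a point from camera to tool coordinates, whose origin is the TCP and whose axes are the flange's). Camera axes: x right, y down, z forward; pixel columns grow to the right and rows downward; lengths in m; the calibration is good to about 2 mm. A picture is of the moment at which its call begins: read the wrist's pose just before it. camera_params takes no time and is no camera call.
- close_job(): hands the job in, once; it reports no verdict.
Trained networks look in the newest picture that a camera, given by its name, has taken for a name from the list of things; names that differ only in an ending like _2 or _b are one class to them, and where a whole thing is asked for, a point or a joint stands for the part that bears it (a point fixed in the world has none). Each returns a list of dicts, best first, with "score" (0 to 1); they miss things now and then, are a little off and sometimes report something else, mostly with a low value. They report only what shows in the picture. A call takes as long as a camera call. They do not tell look-alikes from the thing itself.
- outline_of(label, camera): "pixels" (384x512 bool, what is visible of it) and "location" ([column, row] as shares, 0 to 1, of the picture: columns of its width, rows of its height, amid what is visible of it).
- tip_of(label, camera): "location" ([column, row] as shares, 0 to 1, of the picture: columns of its width, rows of its height: a listed point, or the origin of a listed thing).
The state is a dict: "time": time; "joint_positions": joint angles; "joint_vel": joint speeds; "joint_torque": joint torques, N m; "ee_pos": TCP position; "eef_rot": TCP orientation; "ft_force": force on the tool from outside, world axes, zero at the start; "torque": the same for the moment, N m; "width": finger opening in m.
Only numpy, scipy, OpenCV 4.12 (cv2) and the standard library are available. Lean on these libraries where they do the work, as an engineer would, in place of code of your own. Each camera call takes 0.05 s, during which the arm holds its last target. There are 200 camera calls.

TASK

Two older cartons of soap stand one behind the other at the back of the tile shelf in the sink cupboard, close against the back rail. Draw them forward along the tiles until the front one is level with the front edge of the shelf without hanging over it, then stand the new carton from the cupboard floor behind them and close the three up into one straight, snug row, square to the shelf, with the older two still in their order at the front. The cartons are thin card, so touch down and push gently and do not crush them, and leave the other things on the shelf where they are.

Things in the scene. Friction and masses are not known exactly. Their poses are not given: they have to be found in the camera images.
- shelf_front (a point): middle of the tile shelf's front edge (nearest the robot), on its top face; x level from here to the back rail, y left along the edge, z up. Shelf: fixed stack of six glazed tiles, 400 mm wide (200 either side), 250 deep, 54 high, open above. Card slides easily on the glaze and on card (friction about 0.3, 2 N a carton); fingertips grip the card tops better (0.7)
- rail_top (a point): middle of the top edge of the fixed wooden back rail, on the face towards the shelf: 250 mm behind the shelf's front edge and 82 mm above the tiles. The rail is 18 mm thick, 480 mm wide and stands upright along the whole back edge of the tiles; axes as the shelf's
- old_front_center (a point): thin brown card carton of soap bars, 55 mm deep (x), 100 wide (y), 80 high (z), 0.45 to 0.75 kg; this point is its centre, 40 mm up. The older carton nearer the shelf's front; starts 1 to 6 mm before the other, x to the rail. Too wide to grasp across, no room for a finger behind it
- old_rear_center (a point): thin brown card carton of soap bars, 55 mm deep (x), 100 wide (y), 80 high (z), 0.45 to 0.75 kg; this point is its centre, 40 mm up. The older carton at the back, 2 to 7 mm off the rail: no finger fits in. Shut fingertips resting on its top 15 mm behind the middle with 12 to 25 N draw it forward, pushing the other ahead (less slips); a knock of 60 N crushes the card
- new_carton_center (a point): thin brown card carton of soap bars, 55 mm deep (x), 100 wide (y), 80 high (z), 0.45 to 0.75 kg; this point is its centre, 40 mm up. The new carton, upright and alone on the work surface beside the shelf, turned up to 0.4 rad; can be grasped from above across its depth
- tub: bystander on the shelf, left of the row at the back: clear plastic tub with a flip-top lid, 135 x 89 mm, 66 mm high, origin under its centre
- cup: bystander on the shelf, right of the row at the front: upturned white enamel cup, 82 mm across, 72 mm high, origin under its centre
- pot_lid: bystander on the shelf, right of the row at the back: small aluminium pot lid lying flat, 120 mm across, 37 mm high with its knob, origin under its centre
- brush: bystander on the shelf, left of the row at the front: red scrub brush, 130 mm long, 36 mm wide, 34 mm high, its length (own x) across the shelf, origin under its neck, 82 mm from the handle end
Mind the look-alikes: they are no part of the job. What is shaped like the part that bears old_rear_center but green is not meant.

How it is judged:
At the end, for the whole second after the job is handed in: All three cartons released, still, upright on the tiles and square to the shelf (0.2 rad); the old front one leads, its face 8 mm past to 18 mm behind the shelf's front edge, then the other old one, then the new, each gap at most 6 mm and each step sideways at most 18 mm (x of old_front_center in the frame of shelf_front between 0.0195 and 0.0455 m and x of old_rear_center in the frame of old_front_center between 0.05 and 0.061 m and y of old_rear_center in the frame of old_front_center between -0.018 and 0.018 m and x of new_carton_center in the frame of old_rear_center between 0.05 and 0.061 m and y of new_carton_center in the frame of old_rear_center between -0.018 and 0.018 m and z of old_front_center in the frame of shelf_front between 0.034 and 0.046 m and angle between each of old_front_center, old_rear_center, new_carton_center's own z axis and vertical below 0.12 rad and angle between the x axis of each of old_front_center, old_rear_center, new_carton_center and the x axis of shelf_front, either way round below 0.2 rad and linear speed of each of old_front, old_rear, new_carton below 0.02 m/s and z of old_rear_center in the frame of shelf_front between 0.034 and 0.046 m and z of new_carton_center in the frame of shelf_front between 0.034 and 0.046 m); the robot touches nothing.
It fails at once if an older carton is crushed (pressed or pushed by the fingers with more than 60 N) (contact force between the fingers and old_front above 60 N or contact force between the fingers and old_rear above 60 N).
It fails at once if a bystander is moved more than 20 mm (distance of any of tub, cup, pot_lid, brush from where it was at the start of the episode above 0.02 m).
It also fails if it takes over 72 s, if anything falls off the work surface, if the arm or the gripper's body presses on something with over 40 N, if the wrist force passes 120 N, or if a joint passes its speed limit or range.

## Working session

There is one attempt and no reset: what is moved stays moved. The work goes in short steps, Python scripts to look and compute and a tool call to move; the robot and the scene stay as the last step left them, time stands still between calls to the robot, and variables do not carry over. Pictures are saved under pics/ and viewed, on a budget of 10 in all, crops included, one or two more only if the job needs it, and the job is handed in when it is done.

Besides the shell and the picture viewer there is one more tool, called after ">>>" by a JSON object that holds its "name" and its "arguments", one argument or row to a line. drive_tool: Moves the arm, as the interface text tells. Its arguments: {"type":"object","properties":{"deltas":{"type":"array"},"squeeze":{"type":"number"}},"required":["deltas"]}

```bash
mkdir -p pics
cat > h.py <<'E'
from bench import *
import numpy as np, cv2
from scipy.spatial.transform import Rotation as Rn
def save(name,img): cv2.imwrite('pics/'+name+'.png',img[:,:,::-1])
def cloud(cam,depth,st=None):
    p=camera_params(cam);K=p['K']
    v,u=np.mgrid[:384,:512]
    c=np.stack([(u-K[0][2])/K[0][0]*depth,(v-K[1][2])/K[1][1]*depth,depth],-1)
    if 'R' in p: return (c-np.array(p['t']))@np.array(p['R'])
    M=np.array(p['mount']); c=c@M[:3,:3].T+M[:3,3]
    return c@Rn.from_quat(st['eef_rot']).as_matrix().T+np.array(st['ee_pos'])
E
python3 - <<'E'
from h import *
s=read_state();print({k:np.round(v,3) for k,v in s.items()})
a,d=camera('top');b,e=camera('side')
print(camera_params('top'))
np.savez('c0.npz',a=a,d=d,b=b,e=e)
save('both',np.hstack([a,b])[:, :]) 
img=cv2.resize(np.hstack([a,b]),(800,300));save('t0',a);save('s0',b)
E
```

```text
{'time': np.float64(0.0), 'joint_positions': array([-1.27 ,  0.333, -0.065,  1.461,  0.022,  1.35 , -0.089]), 'joint_vel': array([-0.001,  0.   ,  0.001,  0.   ,  0.001, -0.001,  0.   ]), 'joint_torque': array([-1.0000e-03, -6.2326e+01,  2.4000e-02, -3.8991e+01, -6.1000e-02,
        4.0000e-02,  0.0000e+00]), 'ee_pos': array([0.199, 0.592, 0.236]), 'eef_rot': array([ 0.161,  0.987, -0.001, -0.   ]), 'ft_force': array([ 0.665,  0.844, -0.992]), 'torque': array([-0.005,  0.002, -0.015]), 'width': np.float64(0.087)}
{'K': array([[467.13786056,   0.        , 257.93695729],
       [  0.        , 467.13786056, 185.67586791],
       [  0.        ,   0.        ,   1.        ]]), 'R': array([[ 1.52323209e-04, -9.99902788e-01, -1.39424268e-02],
       [-9.88476983e-01,  1.95992816e-03, -1.51358558e-01],
       [ 1.51371171e-01,  1.38048234e-02, -9.88380592e-01]]), 't': array([-0.12918828,  0.56431473,  1.28454644])}
```

View pics/t0.png

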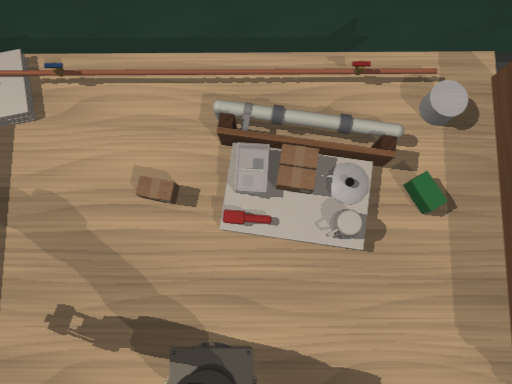

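View pics/s0.png

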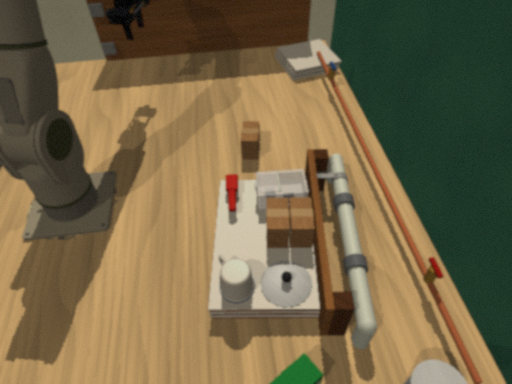

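The top view shows the older cartons at about (298,157) and (296,180), the new one at (157,188), and the shelf spanning (222–372, 145–247). The side view agrees and also shows the pipe behind the rail. The green look-alike is off to the right.

```bash
cat > m.py <<'E'
from h import *
def rect(P,m):
    q=P[m][:,:2].astype(np.float32); (c,wh,a)=cv2.minAreaRect(q); return np.round(c,4),np.round(wh,4),round(a,1),len(q)
def comps(P,zlo,zhi,roi,minn=60):
    z=P[...,2]; m=(z>zlo)&(z<zhi)&(P[...,0]>roi[0])&(P[...,0]<roi[1])&(P[...,1]>roi[2])&(P[...,1]<roi[3])
    n,l=cv2.connectedComponents(m.astype(np.uint8),connectivity=4)
    for i in range(1,n):
        k=l==i
        if k.sum()>=minn: print(zlo,rect(P,k),'z',np.round(np.median(P[k][:,2]),4),'pix',np.round(np.argwhere(k).mean(0)))
E
python3 - <<'E'
from m import *
f=np.load('c0.npz');P=cloud('top',f['d'])
roi=(0.3,1,-.5,.45)
comps(P,.045,.062,roi);comps(P,.125,.145,roi);comps(P,.07,.09,roi);comps(P,.145,.5,roi);comps(P,.09,.125,roi)
for c in ('top','side'):
    for l in ['shelf_front','rail_top','old_front_center','old_rear_center','new_carton_center']:
        for r in tip_of(l,c)[:4]:
            print(c,l,round(r['score'],2),np.round(np.array(r['location'])*[512,384],1))
print(read_state()['time'])
S=cloud('side',f['e']);
for v,u in [(157,298),(180,296),(188,157),(130,250),(110,300),(150,330),(168,250),(145,250)]: print(u,v,np.round(P[v,u],3))
E
```

```text
0.045 (array([ 0.8999, -0.0253]), array([0.9492, 0.0217]), 89.9, 1648) z 0.057 pix [ 71. 223.]
0.045 (array([ 0.5381, -0.2356]), array([0.4773, 0.2518]), 81.7, 7289) z 0.0551 pix [204. 298.]
0.125 (array([ 0.6311, -0.2502]), array([0.4801, 0.176 ]), 81.7, 3342) z 0.1357 pix [152. 302.]
0.125 (array([ 0.4553, -0.3687]), array([0.0626, 0.062 ]), 35.6, 359) z 0.1272 pix [222. 349.]
0.07 (array([ 0.7075, -0.429 ]), array([0.0842, 0.005 ]), 82.3, 61) z 0.0851 pix [132. 365.]
0.07 (array([ 0.6367, -0.4182]), array([0.1228, 0.003 ]), 81.9, 72) z 0.0805 pix [157. 362.]
0.07 (array([0.5533, 0.1565]), array([0.0998, 0.0563]), 79.5, 723) z 0.0809 pix [188. 154.]
0.07 (array([ 0.4708, -0.0982]), array([0.1314, 0.0357]), 85.1, 371) z 0.0873 pix [217. 244.]
0.09 (array([ 0.9025, -0.4182]), array([0.0483, 0.0248]), 72.3, 115) z 0.1072 pix [ 64. 360.]
0.09 (array([0.9012, 0.4371]), array([0.0229, 0.0256]), 0.6, 61) z 0.1079 pix [66. 57.]
0.09 (array([ 0.7379, -0.2509]), array([0.5008, 0.0847]), 84.5, 2409) z 0.0992 pix [117. 301.]
0.09 (array([ 0.6095, -0.1007]), array([0.1868, 0.1492]), 81.5, 1825)
[... 271 characters left out ...]
27.4, 150) z 0.1138 pix [227. 338.]
top shelf_front 0.79 [291.  237.9]
top rail_top 0.77 [304.2 148.6]
top old_rear_center 0.77 [422.6 191.5]
top old_rear_center 0.61 [295.4 157.8]
top new_carton_center 0.68 [157.5 184.9]
top new_carton_center 0.56 [344.9 223.1]
side shelf_front 0.72 [213.5 237.9]
side rail_top 0.8 [311.7 214.1]
side old_front_center 0.71 [277. 225.]
side old_rear_center 0.58 [299.1 221.9]
side new_carton_center 0.84 [249.5 139.6]
0.6
298 157 [ 0.627 -0.238  0.135]
296 180 [ 0.564 -0.231  0.138]
157 188 [0.552 0.148 0.085]
250 130 [ 0.738 -0.105  0.003]
300 110 [ 0.801 -0.255 -0.001]
330 150 [ 0.65  -0.326  0.117]
250 168 [ 0.601 -0.109  0.117]
250 145 [ 0.664 -0.109  0.118]
```

```bash
cat >> m.py <<'E'
YAW=np.deg2rad(-8.2)
E
python3 - <<'E'
from m import *
f=np.load('c0.npz');P=cloud('top',f['d']);im=f['a'].astype(int)
z=P[...,2]
# tile pts: bright; robust edge fit
hsv=cv2.cvtColor(f['a'],cv2.COLOR_RGB2HSV)
rail=(z>.125)&(z<.145)&(P[...,0]>.5)&(P[...,0]<.75)&(P[...,1]>-.5)&(P[...,1]<0)
for name,m in (('tile',(z>.05)&(z<.0600)&(P[...,0]>.35)&(P[...,0]<.7)&(P[...,1]>-.47)&(P[...,1]<0)),('rail+c',rail)):
    q=P[m][:,:2]
    for a in (-7.5,-8,-8.3,-8.6,-9):
        t=np.deg2rad(a);ex=np.array([np.cos(t),np.sin(t)]);ey=np.array([-ex[1],ex[0]])
        X=q@ex;Y=q@ey
        bx=np.round(Y/.02)
        lo=[X[bx==b].min() for b in np.unique(bx) if (bx==b).sum()>15];hi=[X[bx==b].max() for b in np.unique(bx) if (bx==b).sum()>15]
        print(name,a,'lo',np.round(np.median(lo),4),np.round(np.std(lo[2:-2]),4),'hi',np.round(np.median(hi),4),np.round(np.std(hi[2:-2]),4),'y',np.round(np.percentile(Y,[0.2,50,99.8]),4),Y.min().round(4),Y.max().round(4))
t=np.deg2rad(-8.3);ex=np.array([np.cos(t),np.sin(t)]);ey=np.array([-ex[1],ex[0]])
# carton top columns profile along shelf x
X=P[...,:2]@ex;Y=P[...,:2]@ey
m=(z>.05)&(z<.16)&(X>.38)&(X<.75)
for y0 in (-.19,-.17,-.155,-.14,-.12,-.10):
    k=m&(abs(Y-y0)<.002)
    o=np.argsort(X[k]);print(y0,' '.join('%.0f:%.0f'%(a*1000,b*1000) for a,b in zip(X[k][o],z[k][o])))
k=(z>.128)&(z<.145)&(X>.5)&(X<.63)&(abs(Y+.14)<.1)
print('cartons y range by x')
for x0 in np.arange(.54,.66,.01):
    kk=k&(abs(X-x0)<.005)
    if kk.any():print(round(x0,2),Y[kk].min().round(4),Y[kk].max().round(4),kk.sum())
E
```

```text
tile -7.5 lo 0.4385 0.0013 hi 0.687 0.0627 y [-0.3654 -0.1785  0.0363] -0.3822 0.0695
tile -8 lo 0.44 0.0005 hi 0.6896 0.063 y [-0.36   -0.1741  0.0407] -0.3762 0.0755
tile -8.3 lo 0.4408 0.0003 hi 0.6905 0.0633 y [-0.3568 -0.1715  0.0432] -0.3726 0.0791
tile -8.6 lo 0.4416 0.0007 hi 0.6911 0.0635 y [-0.3537 -0.1688  0.0464] -0.369 0.0827
tile -9 lo 0.4427 0.0013 hi 0.69 0.0643 y [-0.3499 -0.1653  0.0509] -0.3642 0.0875
rail+c -7.5 lo 0.685 0.0587 hi 0.7068 0.0115 y [-0.4058 -0.1562  0.0718] -0.4065 0.0736
rail+c -8 lo 0.6879 0.0588 hi 0.7079 0.0114 y [-0.3996 -0.1505  0.0782] -0.4003 0.0798
rail+c -8.3 lo 0.6894 0.0595 hi 0.7086 0.0115 y [-0.3958 -0.1474  0.082 ] -0.3965 0.0835
rail+c -8.6 lo 0.6892 0.0597 hi 0.7097 0.0115 y [-0.3919 -0.144   0.0857] -0.3928 0.0872
rail+c -9 lo 0.6888 0.0592 hi 0.7109 0.0089 y [-0.3867 -0.1396  0.0907] -0.3878 0.0922
-0.19 442:57 445:52 445:59 448:56 448:53 450:56 451:58 453:54 454:54 456:59 459:56 462:56 464:59 468:51 470:53 470:55 472:59 473:53 476:52 479:54 481:58 484:55 487:58 487:59 490:54 490:56 492:59 493:56 495:55 496:55 498:54 498:54 501:55
[... 5963 characters left out ...]
137 588:134 591:134 593:137 596:137 597:134 599:134 599:134 601:139 602:134 605:130 608:131 610:134 612:136 616:133 616:133 619:131 619:132 620:136 621:136 624:133 626:137 632:133 632:120 634:137 635:133 637:135 637:137 639:138 641:134 642:139 646:133 648:135 652:132 654:134 654:132 656:137 657:134 659:136 659:136 663:132 666:131 667:137 671:133 673:135 673:135 675:136 676:135 678:138 679:132 682:131 684:136 690:133 691:118 692:138 692:136 695:138 695:134 697:140 698:136 699:139 702:132 704:132 705:138
cartons y range by x
0.57 -0.1931 -0.0968 35
0.58 -0.1949 -0.0957 142
0.59 -0.1935 -0.0968 141
0.6 -0.1951 -0.0957 143
0.61 -0.1935 -0.0968 137
0.62 -0.1953 -0.0957 138
0.63 -0.1941 -0.0976 39
```

```bash
cat >> m.py <<'E'
t=np.deg2rad(-8.3);ex=np.array([np.cos(t),np.sin(t)]);ey=np.array([-ex[1],ex[0]])
def toXY(P): return P[...,:2]@ex,P[...,:2]@ey
E
python3 - <<'E'
from m import *
f=np.load('c0.npz');P=cloud('top',f['d']);z=P[...,2];X,Y=toXY(P)
h=cv2.cvtColor(f['a'],cv2.COLOR_RGB2HSV)
red=((h[...,0]<6)|(h[...,0]>174))&(h[...,1]>170)&(X>.4)&(X<.55)&(Y>-.2)&(Y<.06)
print('brush X',X[red].min(),X[red].max(),'Y',Y[red].min(),Y[red].max(),z[red].max())
for y0 in np.arange(-.11,-.06,.005):
    k=(z>.062)&(z<.13)&(X<.53)&(X>.44)&(abs(Y-y0)<.0025)
    if k.any(): print(round(y0,3),X[k].min().round(3),X[k].max().round(3),z[k].max().round(3),k.sum())
for n,x0,x1,zl,zh in (('front',.58,.623,.128,.145),('rear',.637,.68,.128,.145),('tub',.53,.69,.075,.125)):
    k=(z>zl)&(z<zh)&(X>x0)&(X<x1)&(Y<.06)&(Y>-.26)
    if n=='tub': k&=Y>-.09
    print(n,X[k].min(),X[k].max(),Y[k].min(),Y[k].max())
    if n!='tub':
        for x in np.arange(x0,x1,.008):
            kk=k&(abs(X-x)<.004);print(round(x,3),Y[kk].min().round(4),Y[kk].max().round(4))
k=(z>.07)&(z<.135)&(X>.4)&(X<.53)&(Y<-.2)&(Y>-.36);print('cup',X[k].min(),X[k].max(),Y[k].min(),Y[k].max())
E
```

```text
brush X 0.45984938336517817 0.4927601848143397 Y -0.09486985303751655 0.031972629580010355 0.09511723256607267
-0.095 0.476 0.492 0.092 8
-0.09 0.473 0.492 0.093 15
-0.085 0.475 0.51 0.095 16
-0.08 0.474 0.494 0.09 15
-0.075 0.473 0.493 0.092 15
-0.07 0.473 0.492 0.092 15
-0.065 0.472 0.491 0.093 15
front 0.5800509039522108 0.6228955874973628 -0.19527659536425912 -0.09566242877262958
0.58 -0.1946 -0.0957
0.588 -0.1935 -0.0972
0.596 -0.1951 -0.0961
0.604 -0.1943 -0.0957
0.612 -0.1951 -0.0964
0.62 -0.1953 -0.0957
rear 0.63704115516034 0.6799285686790647 -0.1953055683586914 -0.09570721460884125
0.637 -0.1947 -0.0957
0.645 -0.1944 -0.0972
0.653 -0.1936 -0.0961
0.661 -0.1953 -0.0957
0.669 -0.1945 -0.0969
0.677 -0.1953 -0.0957
tub 0.5430551234219687 0.6899887287834521 -0.08201447964095987 0.056728602118198246
cup 0.46242422211894657 0.5299605442214086 -0.33240044229319066 -0.24761171122940887
```

>>> {"name": "drive_tool", "arguments": {
  "deltas": [
    [0,0,-5,0,0,0,1],
    [0,0,-10.2,0,0,0,1],
    [0,0,-10.2,0,0,0,1]
  ],
  "squeeze": 20
}}

```text
time: 0.9
ee_pos: [0.1989, 0.5925, 0.2366]
eef_rot: [0.072, 0.997, 0.0, -0.0]
ft_force: [-1.0, -0.7, 1.1]
width: 0.0708
```

>>> {"name": "drive_tool", "arguments": {
  "deltas": [
    [0,0,0,-0.013,-0.018,0,1],
    [0,0,0,-0.039,-0.054,0,1],
    [0,0,0,-0.065,-0.09,0,1],
    [0,0,0,-0.091,-0.126,0,1],
    [0,0,0,-0.117,-0.162,0,1],
    [0,0,0,-0.143,-0.198,0,1],
    [0,0,0,-0.169,-0.234,0,1],
    [0,0,0,-0.195,-0.27,0,1],
    [0,0,0,-0.221,-0.306,0,1],
    [0,0,0,-0.247,-0.342,0,1],
    [0,0,0,-0.273,-0.378,0,1],
    [0,0,0,-0.281,-0.38,0,1]
  ]
}}

```text
time: 2.1
ee_pos: [0.4236, 0.1707, 0.237]
eef_rot: [0.078, 0.997, 0.0, 0.0]
ft_force: [0.1, 0.3, 0.1]
width: 0.0005
```

>>> {"name": "drive_tool", "arguments": {
  "deltas": [
    [0,0,0,-0.013,-0.018,0,1],
    [0,0,0,-0.039,-0.054,0,1],
    [0,0,0,-0.065,-0.09,0,1],
    [0,0,0,-0.091,-0.126,0,1],
    [0,0,0,-0.117,-0.162,0,1],
    [0,0,0,-0.143,-0.198,0,1],
    [0,0,0,-0.169,-0.234,0,1],
    [0,0,0,-0.195,-0.27,0,1],
    [0,0,0,-0.221,-0.306,0,1],
    [0,0,0,-0.247,-0.342,0,1],
    [0,0,0,-0.273,-0.37,0,1],
    [0,0,0,-0.281,-0.3805,0,1]
  ]
}}

```text
time: 3.3
ee_pos: [0.6452, -0.2445, 0.2354]
eef_rot: [0.075, 0.997, -0.001, -0.0]
ft_force: [-0.8, 0.6, -0.7]
width: 0.0006
```

>>> {"name": "drive_tool", "arguments": {
  "deltas": [
    [0,0,0,0,0.003,0.03,1],
    [0,0,0,0,0.003,0.06,1],
    [0,0,0,0,0.003,0.075,1],
    [0,0,0,0,0.003,0.079,1],
    [0,0,0,0,0.003,0.08,1],
    [0,0,0,0,0.003,0.08,1]
  ]
}}

```text
time: 3.9
ee_pos: [0.6455, -0.2387, 0.158]
eef_rot: [0.073, 0.997, -0.0, 0.001]
ft_force: [-0.3, -1.1, 0.7]
width: 0.0004
```

>>> {"name": "drive_tool", "arguments": {
  "deltas": [
    [0,0,0,0,0,0.002,1],
    [0,0,0,0,0,0.004,1],
    [0,0,0,0,0,0.004,1]
  ]
}}

```text
time: 4.2
ee_pos: [0.6449, -0.2385, 0.1526]
eef_rot: [0.073, 0.997, 0.0, 0.0]
ft_force: [-0.3, -0.1, 0.5]
width: 0.0006
```

>>> {"name": "drive_tool", "arguments": {
  "deltas": [
    [0,0,0,0,0,0.001,1],
    [0,0,0,0,0,0.002,1],
    [0,0,0,0,0,0.003,1],
    [0,0,0,0,0,0.003,1]
  ]
}}

```text
time: 4.6
ee_pos: [0.6448, -0.2385, 0.1493]
eef_rot: [0.073, 0.997, 0.0, -0.0]
ft_force: [-0.7, 0.4, 0.4]
width: 0.0004
```

>>> {"name": "drive_tool", "arguments": {
  "deltas": [
    [0,0,0,0,0,0.001,1],
    [0,0,0,0,0,0.002,1],
    [0,0,0,0,0,0.002,1]
  ]
}}

```text
time: 4.9
ee_pos: [0.6451, -0.2387, 0.1486]
eef_rot: [0.073, 0.997, 0.0, 0.001]
ft_force: [-2.1, 1.5, 7.3]
width: 0.0005
```

>>> {"name": "drive_tool", "arguments": {
  "deltas": [
    [0,0,0,0,0,0.0005,1],
    [0,0,0,0,0,0.001,1],
    [0,0,0,0,0,0.001,1]
  ]
}}

```text
time: 5.2
ee_pos: [0.6455, -0.2387, 0.1486]
eef_rot: [0.073, 0.997, 0.0, 0.001]
ft_force: [-3.9, 2.4, 12.7]
width: 0.0003
```

>>> {"name": "drive_tool", "arguments": {
  "deltas": [
    [0,0,0,0,0,0.0005,1],
    [0,0,0,0,0,0.001,1],
    [0,0,0,0.002,0,0.001,1],
    [0,0,0,0.005,0,0.001,1],
    [0,0,0,0.008,0,0.001,1],
    [0,0,0,0.011,0,0.001,1],
    [0,0,0,0.014,-0.0005,0.001,1],
    [0,0,0,0.017,-0.001,0.001,1],
    [0,0,0,0.02,-0.0015,0.001,1]
  ]
}}

```text
time: 6.1
ee_pos: [0.628, -0.2373, 0.1485]
eef_rot: [0.072, 0.997, -0.0, 0.004]
ft_force: [7.9, 0.6, 11.3]
width: 0.0007
```

```bash
cat >> m.py <<'E'
def cartons(f=None):
    a,d=camera('top');P=cloud('top',d);z=P[...,2];X,Y=toXY(P)
    print('t',read_state()['time'])
    for y0 in (-.19,-.175,-.12,-.105):
        k=(z>.115)&(z<.145)&(X>.42)&(X<.72)&(abs(Y-y0)<.003);x=np.sort(X[k]);
        g=np.where(np.diff(x)>.0042)[0]
        print(y0,'start',x[0].round(4),'gaps',[(x[i].round(4),x[i+1].round(4)) for i in g][:6])
    return a,d,P,X,Y,z
E
python3 - <<'E'
from m import *
a,d,P,X,Y,z=cartons();save('t1',a[120:260,200:400].repeat(3,0).repeat(3,1))
E
```

```text
t 6.15
-0.19 start 0.5597 gaps [(np.float64(0.6394), np.float64(0.6497))]
-0.175 start 0.5602 gaps []Traceback (most recent call last):
  File "<stdin>", line 2, in <module>
  File "m.py", line 19, in cartons
    print(y0,'start',x[0].round(4),'gaps',[(x[i].round(4),x[i+1].round(4)) for i in g][:6])
                     ~^^^
IndexError: index 0 is out of bounds for axis 0 with size 0
```

>>> {"name": "drive_tool", "arguments": {
  "deltas": [
    [0,0,0,0.001,0,0.001,1],
    [0,0,0,0.003,0,0.0015,1],
    [0,0,0,0.006,0,0.0018,1],
    [0,0,0,0.009,-0.001,0.0018,1],
    [0,0,0,0.012,-0.0015,0.0018,1],
    [0,0,0,0.015,-0.002,0.0018,1]
  ]
}}

```text
time: 6.75
ee_pos: [0.6146, -0.2374, 0.1485]
eef_rot: [0.072, 0.997, -0.001, 0.006]
ft_force: [9.8, -0.6, 19.3]
width: 0.0004
```

>>> {"name": "drive_tool", "arguments": {
  "deltas": [
    [0,0,0,0.003,-0.0005,0,1],
    [0,0,0,0.006,-0.001,0,1],
    [0,0,0,0.009,-0.0015,0,1],
    [0,0,0,0.012,-0.002,0,1],
    [0,0,0,0.015,-0.0025,0,1],
    [0,0,0,0.018,-0.003,0,1],
    [0,0,0,0.021,-0.0035,0,1],
    [0,0,0,0.024,-0.004,0,1],
    [0,0,0,0.027,-0.0045,0,1],
    [0,0,0,0.03,-0.005,0,1]
  ]
}}

```text
time: 7.75
ee_pos: [0.5844, -0.238, 0.1485]
eef_rot: [0.072, 0.997, -0.001, 0.006]
ft_force: [9.4, 1.8, 18.7]
width: 0.0006
```

```bash
sed -i "s/        print(y0,'start'/        if len(x): print(y0,'start'/" m.py
python3 - <<'E'
from m import *
a,d,P,X,Y,z=cartons();save('t1',a[120:260,200:400].repeat(3,0).repeat(3,1))
E
```

```text
t 7.8
-0.19 start 0.5167 gaps []
-0.175 start 0.5166 gaps []
```

View pics/t1.png

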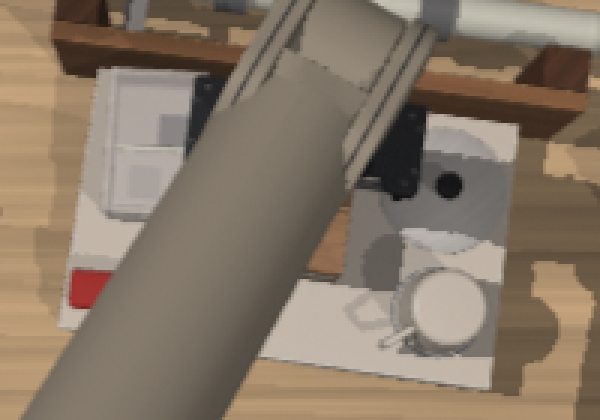

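>>> {"name": "drive_tool", "arguments": {
  "deltas": [
    [0,0,0,0.003,-0.0005,0,1],
    [0,0,0,0.006,-0.001,0,1],
    [0,0,0,0.01,-0.0018,0,1],
    [0,0,0,0.014,-0.0026,0,1],
    [0,0,0,0.018,-0.0034,0,1],
    [0,0,0,0.022,-0.004,0,1],
    [0,0,0,0.026,-0.0045,0,1],
    [0,0,0,0.03,-0.0045,0,1],
    [0,0,0,0.034,-0.0045,0,1],
    [0,0,0,0.038,-0.0045,0,1]
  ]
}}

```text
time: 8.8
ee_pos: [0.5462, -0.2376, 0.1484]
eef_rot: [0.072, 0.997, -0.001, 0.007]
ft_force: [10.6, -1.6, 20.6]
width: 0.0005
```

Run:
```python
from m import *
a,d,P,X,Y,z=cartons();b,e=camera('side');save('s1',b[100:384,120:400].repeat(2,0).repeat(2,1))
S=cloud('side',e);X,Y=toXY(S);z=S[...,2]
k=(z>.115)&(z<.145)&(X>.42)&(X<.62)&(Y<-.07)&(Y>-.22)
for x in np.arange(.47,.6,.01):
    kk=k&(abs(X-x)<.005)
    if kk.any(): print(x.round(3),Y[kk].min().round(4),Y[kk].max().round(4),kk.sum())
```

```text
t 8.85
-0.19 start 0.4796 gaps []
-0.12 start 0.6973 gaps [(np.float64(0.6973), np.float64(0.703))]
-0.105 start 0.6895 gaps []
0.48 -0.2113 -0.1096 138
0.49 -0.2119 -0.1114 148
0.5 -0.2115 -0.1106 156
0.51 -0.2122 -0.1111 157
0.52 -0.2117 -0.1088 151
0.53 -0.2113 -0.1127 88
0.54 -0.2134 -0.189 51
0.55 -0.2116 -0.189 56
0.56 -0.2116 -0.1887 49
0.57 -0.2118 -0.1902 50
0.58 -0.2124 -0.1889 53
0.59 -0.2042 -0.1867 7
```

View pics/s1.png

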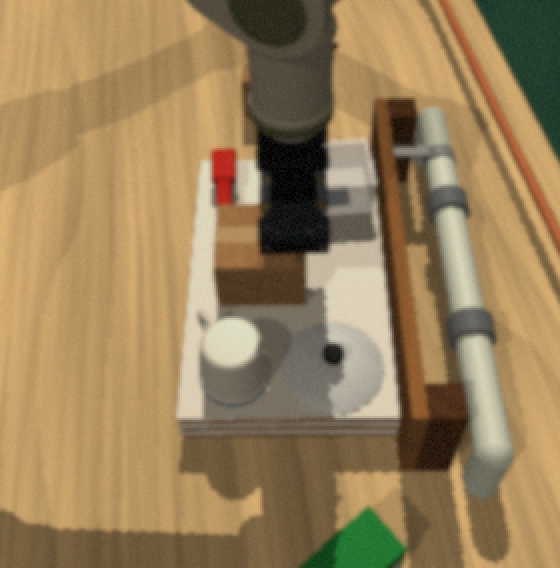

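Run:
```python
from m import *
b,e=camera('side');S=cloud('side',e);X,Y=toXY(S);z=S[...,2]
for c0,r0 in ((100,157),(101,159),(102,160),(103,162)):
    pass
sub=np.s_[250:270,215:232]
k=(z[sub]>.063)&(X[sub]<.53)
q=np.c_[X[sub][k],Y[sub][k],z[sub][k]]
q=q[q[:,1]<-.215];print(np.round(q[np.argsort(-q[:,1])][:12],3))
```

```text
[[ 0.459 -0.251  0.11 ]
 [ 0.465 -0.253  0.09 ]
 [ 0.462 -0.253  0.113]
 [ 0.459 -0.254  0.105]
 [ 0.465 -0.254  0.088]
 [ 0.465 -0.255  0.115]
 [ 0.467 -0.255  0.085]
 [ 0.461 -0.255  0.102]
 [ 0.46  -0.255  0.111]
 [ 0.462 -0.255  0.09 ]
 [ 0.461 -0.255  0.094]
 [ 0.46  -0.255  0.09 ]]
```

>>> {"name": "drive_tool", "arguments": {
  "deltas": [
    [0,0,0,0.003,0,0,1],
    [0,0,0,0.006,0,0,1],
    [0,0,0,0.01,0,0,1],
    [0,0,0,0.014,0,0,1],
    [0,0,0,0.018,0,0,1],
    [0,0,0,0.022,0,0,1],
    [0,0,0,0.026,0,0,1],
    [0,0,0,0.029,0,0,1],
    [0,0,0,0.032,0,0,1],
    [0,0,0,0.032,0,0,1]
  ]
}}

```text
time: 9.95
ee_pos: [0.5143, -0.2332, 0.1484]
eef_rot: [0.073, 0.997, -0.001, 0.006]
ft_force: [6.9, -0.9, 23.3]
width: 0.0006
```

Run:
```python
from m import *
cartons()
```

```text
t 10.0
-0.19 start 0.6903 gaps []
-0.175 start 0.6901 gaps []
-0.12 start 0.6898 gaps []
-0.105 start 0.6901 gaps []
```

>>> {"name": "drive_tool", "arguments": {
  "deltas": [
    [0,0,0,0,0,-0.004,1],
    [0,0,0,0,0,-0.02,1],
    [0,0,0,0,0,-0.06,1],
    [0,0,0,0,0,-0.1,1],
    [0,0,0,0,0.03,-0.13,0],
    [0,0,0,0,0.07,-0.15,-1],
    [0,0,0,0.005,0.11,-0.15,-1],
    [0,0,0,0.01,0.155,-0.15,-1],
    [0,0,0,0.015,0.2,-0.15,-1],
    [0,0,0,0.018,0.245,-0.15,-1],
    [0,0,0,0.018,0.29,-0.15,-1],
    [0,0,0,0.018,0.335,-0.15,-1]
  ]
}}

```text
time: 11.2
ee_pos: [0.54, 0.1039, 0.2939]
eef_rot: [0.073, 0.997, 0.0, 0.0]
ft_force: [0.2, -0.4, -0.3]
width: 0.0565
```

Run:
```python
from m import *
cartons()
s=read_state();print(np.round(s['joint_positions'],2),s['ee_pos'],s['eef_rot'])
b,e=camera('side');S=cloud('side',e);P=S;X,Y=toXY(S);z=S[...,2]
k=(z>.115)&(z<.145)&(X>.42)&(X<.62)&(Y<-.07)&(Y>-.24)
for x in np.arange(.44,.6,.012):
    kk=k&(abs(X-x)<.006)
    if kk.any(): print(x.round(3),Y[kk].min().round(4),Y[kk].max().round(4),kk.sum())
comps(S,.07,.09,(.45,.65,.05,.25))
a,d=camera('top');P=cloud('top',d);comps(P,.07,.09,(.45,.65,.05,.25))
```

```text
t 11.25
-0.19 start 0.4475 gaps [(np.float64(0.5562), np.float64(0.6897))]
-0.175 start 0.4475 gaps [(np.float64(0.5563), np.float64(0.6904))]
-0.12 start 0.4475 gaps [(np.float64(0.5556), np.float64(0.6893))]
-0.105 start 0.6887 gaps []
[-0.66  0.14  0.42  1.59 -0.06  1.42  1.2 ] [0.53973967 0.11313106 0.29298925] [ 6.81567330e-02  9.97673356e-01  1.47025057e-03 -6.11167039e-04]
0.44 -0.2114 -0.1133 25
0.452 -0.2121 -0.1131 182
0.464 -0.2123 -0.1099 188
0.476 -0.2135 -0.1109 183
0.488 -0.2119 -0.1098 188
0.5 -0.2119 -0.1109 185
0.512 -0.2127 -0.1106 185
0.524 -0.2125 -0.1107 182
0.536 -0.213 -0.1113 179
0.548 -0.2119 -0.0729 181
0.56 -0.1731 -0.0706 17
0.572 -0.0735 -0.0707 3
0.584 -0.0707 -0.0703 2
0.596 -0.0709 -0.0708 3
0.07 (array([0.5497, 0.1549]), array([0.1075, 0.0547]), 78.9, 397) z 0.0803 pix [132. 249.]
0.07 (array([0.5341, 0.1514]), array([0.0822, 0.0205]), 80.3, 188) z 0.0807 pix [195. 155.]
```

>>> {"name": "drive_tool", "arguments": {
  "deltas": [
    [0,0,8.4,0,0.01,0,-1],
    [0,0,16.8,-0.002,0.02,0,-1],
    [0,0,25.2,-0.004,0.03,0,-1],
    [0,0,33.6,-0.006,0.04,0,-1],
    [0,0,42,-0.007,0.042,0,-1],
    [0,0,50.4,-0.007,0.042,0,-1],
    [0,0,58.8,-0.007,0.042,0,-1],
    [0,0,67.2,-0.007,0.042,0,-1],
    [0,0,75.6,-0.007,0.042,0,-1],
    [0,0,84,-0.007,0.042,0,-1],
    [0,0,92.2,-0.007,0.042,0,-1],
    [0,0,92.2,-0.007,0.042,0,-1]
  ]
}}

```text
time: 12.55
ee_pos: [0.5533, 0.1412, 0.2938]
eef_rot: [0.771, 0.637, -0.0, 0.0]
ft_force: [0.9, 0.1, -0.4]
width: 0.0871
```

Run:
```python
from m import *
s=read_state();w,d=camera('wrist');P=cloud('wrist',d,s);print(s['ee_pos'],s['eef_rot'],np.round(s['joint_positions'],2))
comps(P,.07,.09,(.45,.65,.05,.27))
tx=Rn.from_quat(s['eef_rot']).as_matrix();print(np.round(tx,3))
save('w1',w)
```

```text
[0.55334939 0.14121297 0.29380838] [ 7.70506873e-01  6.37431678e-01 -7.57315731e-05  8.97416061e-05] [-0.81  0.2   0.56  1.55 -0.1   1.43 -0.43]
0.07 (array([0.5507, 0.1564]), array([0.0984, 0.0553]), 79.0, 2935) z 0.0799 pix [164. 251.]
[[ 0.187  0.982 -0.   ]
 [ 0.982 -0.187 -0.   ]
 [-0.     0.    -1.   ]]
```

View pics/w1.png

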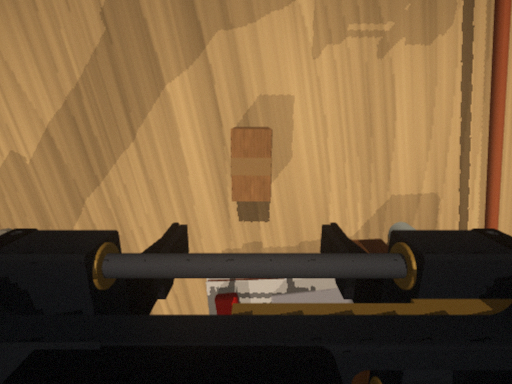

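>>> {"name": "drive_tool", "arguments": {
  "deltas": [
    [0,0,0,0.007,-0.002,0.02,-1],
    [0,0,0,0.0146,-0.004,0.06,-1],
    [0,0,0,0.0146,-0.004,0.1,-1],
    [0,0,0,0.0146,-0.004,0.14,-1],
    [0,0,0,0.0146,-0.004,0.17,-1],
    [0,0,0,0.0146,-0.004,0.195,-1],
    [0,0,0,0.0146,-0.004,0.21,-1],
    [0,0,0,0.0146,-0.004,0.225,-1],
    [0,0,0,0.0146,-0.004,0.235,-1],
    [0,0,0,0.0146,-0.004,0.241,-1],
    [0,0,0,0.0146,-0.004,0.241,-1]
  ]
}}

```text
time: 13.7
ee_pos: [0.552, 0.1578, 0.0525]
eef_rot: [0.769, 0.639, -0.0, -0.0]
ft_force: [0.9, 0.7, 0.0]
width: 0.0869
```

>>> {"name": "drive_tool", "arguments": {
  "deltas": [
    [0,0,0,0,0,0,0],
    [0,0,0,0,0,0,1],
    [0,0,0,0,0,0,1],
    [0,0,0,0,0,0,1],
    [0,0,0,0,0,0,1],
    [0,0,0,0,0,0,1]
  ],
  "squeeze": 25
}}

```text
time: 14.3
ee_pos: [0.5521, 0.158, 0.0529]
eef_rot: [0.769, 0.639, 0.0, -0.0]
ft_force: [-0.7, 0.3, 1.9]
width: 0.0546
```

>>> {"name": "drive_tool", "arguments": {
  "deltas": [
    [0,0,0,0,0,-0.01,1],
    [0,0,0,0,0,-0.04,1],
    [0,0,0,0,0,-0.08,1],
    [0,0,0,0,0,-0.12,1],
    [0,0,0,0,0,-0.16,1],
    [0,0,0,-0.01,0.003,-0.19,1],
    [0,0,0,-0.035,0.01,-0.197,1],
    [0,0,-1,-0.07,0.02,-0.197,1],
    [0,0,-2.2,-0.105,0.03,-0.197,1],
    [0,0,-2.2,-0.14,0.04,-0.197,1],
    [0,0,-2.2,-0.17,0.05,-0.197,1],
    [0,0,-2.2,-0.2,0.058,-0.197,1]
  ]
}}

```text
time: 15.5
ee_pos: [0.5719, -0.051, 0.2498]
eef_rot: [0.757, 0.654, -0.0, -0.0]
ft_force: [-0.3, -0.6, -4.1]
width: 0.0551
```

```bash
cat >> m.py <<'E'
def off(X,Y,Z=None):
    s=read_state();R=Rn.from_quat(s['eef_rot']).as_matrix();p=s['ee_pos'];w=X*ex+Y*ey
    d=np.array([w[0]-p[0],w[1]-p[1],0 if Z is None else Z-p[2]])
    print('pos',np.round(p,4),'shelf',np.round([p[:2]@ex,p[:2]@ey],4),'tool delta',np.round(R.T@d,4),'tooly yaw',np.rad2deg(np.arctan2(R[1,1],R[0,1])).round(2),'F',np.round(s['ft_force'],1),'w',s['width'])
E
python3 - <<'E'
from m import *
off(.622,-.158,.25)
E
```

```text
pos [ 0.5719 -0.051   0.2498] shelf [0.5733 0.0321] tool delta [-0.19    0.049  -0.0002] tooly yaw -8.39 F [-0.3 -0.6 -4.1] w 0.05511730540369374
```

>>> {"name": "drive_tool", "arguments": {
  "deltas": [
    [0,0,0,-0.015,0.004,0,1],
    [0,0,0,-0.045,0.012,0,1],
    [0,0,0,-0.08,0.02,0,1],
    [0,0,0,-0.115,0.03,0,1],
    [0,0,0,-0.15,0.04,0,1],
    [0,0,0,-0.175,0.046,0,1],
    [0,0,0,-0.187,0.049,0,1],
    [0,0,0,-0.19,0.049,0,1],
    [0,0,0,-0.19,0.049,0,1],
    [0,0,0,-0.19,0.049,0,1]
  ]
}}

```text
time: 16.5
ee_pos: [0.5936, -0.2426, 0.2496]
eef_rot: [0.756, 0.655, 0.0, -0.001]
ft_force: [-0.7, 0.9, -4.6]
width: 0.055
```

Run:
```python
from m import *
off(.622,-.158,.107)
```

```text
pos [ 0.5936 -0.2426  0.2496] shelf [ 0.6224 -0.1543] tool delta [-0.0039 -0.0004  0.1426] tooly yaw -8.24 F [-0.7  0.9 -4.6] w 0.055047824765364885
```

>>> {"name": "drive_tool", "arguments": {
  "deltas": [
    [0,0,0,-0.002,0,0.015,1],
    [0,0,0,-0.004,0,0.04,1],
    [0,0,0,-0.004,0,0.065,1],
    [0,0,0,-0.004,0,0.09,1],
    [0,0,0,-0.004,0,0.11,1],
    [0,0,0,-0.004,0,0.122,1],
    [0,0,0,-0.004,0,0.13,1],
    [0,0,0,-0.004,0,0.135,1],
    [0,0,0,-0.004,0,0.137,1],
    [0,0,0,-0.004,0,0.138,1],
    [0,0,0,-0.004,0,0.138,1]
  ]
}}

```text
time: 17.6
ee_pos: [0.593, -0.2486, 0.1122]
eef_rot: [0.757, 0.654, 0.0, 0.0]
ft_force: [0.1, -0.8, -4.7]
width: 0.0544
```

>>> {"name": "drive_tool", "arguments": {
  "deltas": [
    [0,0,0,0,0,0.001,1],
    [0,0,0,0,0,0.002,1],
    [0,0,0,0,0,0.003,1],
    [0,0,0,0,0,0.003,1]
  ]
}}

```text
time: 18.0
ee_pos: [0.5926, -0.2484, 0.1086]
eef_rot: [0.757, 0.654, -0.0, -0.0]
ft_force: [-0.3, 0.0, -4.7]
width: 0.0547
```

>>> {"name": "drive_tool", "arguments": {
  "deltas": [
    [0,0,0,0,0,0.001,1],
    [0,0,0,0,0,0.0015,1],
    [0,0,0,0,0,0.0015,1]
  ]
}}

```text
time: 18.3
ee_pos: [0.5927, -0.2484, 0.1071]
eef_rot: [0.757, 0.654, 0.0, -0.0]
ft_force: [0.2, 0.3, -4.8]
width: 0.0549
```

>>> {"name": "drive_tool", "arguments": {
  "deltas": [
    [0,0,0,0,0,0.0007,1],
    [0,0,0,0,0,0.0014,1],
    [0,0,0,0,0,0.0014,1]
  ]
}}

```text
time: 18.6
ee_pos: [0.5931, -0.2487, 0.107]
eef_rot: [0.757, 0.654, 0.0, 0.0]
ft_force: [-2.9, 1.9, 5.5]
width: 0.0547
```

>>> {"name": "drive_tool", "arguments": {
  "deltas": [
    [0,0,0,0,0,-0.0005,-0.3],
    [0,0,0,0,0,-0.0005,-0.6],
    [0,0,0,0,0,-0.0005,-0.6],
    [0,0,0,0,0,-0.0005,-0.6],
    [0,0,0,0,0,-0.01,-0.6],
    [0,0,0,0,0,-0.03,-0.6],
    [0,0,0,0,0,-0.06,-0.6],
    [0,0,0,0,0,-0.09,-0.6],
    [0,0,0,0,0,-0.1,0],
    [0,0,0,0,0,-0.1,1]
  ]
}}

```text
time: 19.6
ee_pos: [0.5934, -0.2489, 0.2077]
eef_rot: [0.757, 0.654, 0.001, 0.001]
ft_force: [0.4, -0.3, 0.3]
width: 0.0604
```

Run:
```python
from m import *
s=read_state();w,d=camera('wrist');P=cloud('wrist',d,s);z=P[...,2];X,Y=toXY(P)
for y0 in (-.2,-.18,-.16,-.14,-.12):
    k=(z>.12)&(z<.15)&(X>.42)&(X<.72)&(abs(Y-y0)<.004);x=np.sort(X[k])
    if len(x)>5:
        g=np.where(np.diff(x)>.004)[0];print('w',y0,x[[0,-1]].round(4),[(x[i].round(4),x[i+1].round(4)) for i in g])
_,_,P,X,Y,z=cartons()
b,e=camera('side');S=cloud('side',e);X,Y=toXY(S);z=S[...,2]
k=(z>.122)&(z<.145)&(X>.42)&(X<.675)&(Y<-.09)&(Y>-.24)
for x in np.arange(.45,.68,.014):
    kk=k&(abs(X-x)<.006)
    if kk.any(): print(x.round(3),Y[kk].min().round(4),Y[kk].max().round(4),kk.sum())
off(.672,-.16,.13)
save('mix',np.hstack([w[:,:],b])[::1]); cv2.imwrite('pics/w2.png',cv2.resize(np.hstack([w,b])[:,:,::-1],(800,300)))
```

```text
w -0.2 [0.5346 0.7059] [(np.float64(0.5486), np.float64(0.5941)), (np.float64(0.6488), np.float64(0.6954))]
w -0.18 [0.4454 0.7058] [(np.float64(0.5552), np.float64(0.5951)), (np.float64(0.6492), np.float64(0.6879))]
w -0.16 [0.4455 0.7059] [(np.float64(0.5559), np.float64(0.5936)), (np.float64(0.6493), np.float64(0.6876))]
w -0.14 [0.4454 0.7057] [(np.float64(0.5552), np.float64(0.5944)), (np.float64(0.6484), np.float64(0.6877))]
w -0.12 [0.4451 0.7056] [(np.float64(0.5553), np.float64(0.5949)), (np.float64(0.6487), np.float64(0.6878))]
t 19.7
-0.19 start 0.4473 gaps []
-0.175 start 0.4477 gaps []
0.45 -0.2119 -0.1118 163
0.464 -0.2113 -0.1104 178
0.478 -0.2117 -0.1103 174
0.492 -0.2125 -0.1103 180
0.506 -0.2115 -0.1105 173
0.52 -0.2116 -0.111 180
0.534 -0.2106 -0.1108 178
0.548 -0.2116 -0.1121 169
0.59 -0.2137 -0.1194 48
0.604 -0.2133 -0.1121 179
0.618 -0.2131 -0.1129 178
0.632 -0.2143 -0.1123 176
0.646 -0.2133 -0.113 118
pos [ 0.5922 -0.248   0.2045] shelf [ 0.6218 -0.1599] tool delta [-0.      0.0504  0.0744] tooly yaw -8.35 F [ 0.2 -0.  -0.2] w 0.04947978337374085
```

View pics/w2.png

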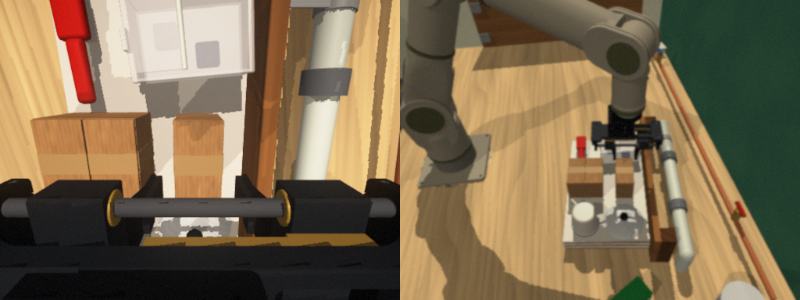

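>>> {"name": "drive_tool", "arguments": {
  "deltas": [
    [0,0,-8.3,0,0.01,0,1],
    [0,0,-16.6,0,0.02,0,1],
    [0,0,-24.9,0,0.03,0,1],
    [0,0,-33.2,0,0.04,0,1],
    [0,0,-41.5,0,0.048,0,1],
    [0,0,-49.8,0,0.048,0,1],
    [0,0,-58.1,0,0.048,0,1],
    [0,0,-66.4,0,0.048,0,1],
    [0,0,-74.7,0,0.048,0,1],
    [0,0,-83,0,0.048,0,1],
    [0,0,-90,0,0.048,0,1],
    [0,0,-90,0,0.048,0,1]
  ]
}}

```text
time: 20.95
ee_pos: [0.6397, -0.2552, 0.2043]
eef_rot: [0.072, 0.997, 0.0, -0.001]
ft_force: [-0.9, -0.3, -0.5]
width: 0.0004
```

Run:
```python
from m import *
off(.67,-.16,.106)
```

```text
pos [ 0.6397 -0.2552  0.2043] shelf [ 0.6698 -0.1602] tool delta [-0.0004  0.0001  0.0983] tooly yaw 81.75 F [-0.9 -0.3 -0.5] w 0.0004135289299319525
```

>>> {"name": "drive_tool", "arguments": {
  "deltas": [
    [0,0,0,0,0,0.015,1],
    [0,0,0,0,0,0.035,1],
    [0,0,0,0,0,0.05,1],
    [0,0,0,0,0,0.06,1],
    [0,0,0,0,0,0.07,1],
    [0,0,0,0,0,0.08,1],
    [0,0,0,0,0,0.09,1],
    [0,0,0,0,0,0.098,1],
    [0,0,0,0,0,0.098,1]
  ]
}}

```text
time: 21.85
ee_pos: [0.6397, -0.2551, 0.1064]
eef_rot: [0.073, 0.997, 0.0, -0.001]
ft_force: [-0.1, 1.1, 0.0]
width: 0.0009
```

>>> {"name": "drive_tool", "arguments": {
  "deltas": [
    [0,0,0,0.003,0,0,1],
    [0,0,0,0.006,0,0,1],
    [0,0,0,0.009,0,0,1],
    [0,0,0,0.012,0,0,1],
    [0,0,0,0.016,0,0,1],
    [0,0,0,0.02,0,0,1],
    [0,0,0,0.024,0,0,1],
    [0,0,0,0.028,0,0,1],
    [0,0,0,0.032,0,0,1],
    [0,0,0,0.036,0,0,1],
    [0,0,0,0.04,0,0,1],
    [0,0,0,0.04,0,0,1]
  ]
}}

```text
time: 23.05
ee_pos: [0.5998, -0.2496, 0.1077]
eef_rot: [0.073, 0.997, 0.0, -0.0]
ft_force: [-0.4, -0.5, -1.0]
width: 0.0005
```

>>> {"name": "drive_tool", "arguments": {
  "deltas": [
    [0,0,0,0.002,0,0,1],
    [0,0,0,0.004,0,0,1],
    [0,0,0,0.005,0,0,1]
  ]
}}

```text
time: 23.35
ee_pos: [0.5955, -0.2488, 0.1076]
eef_rot: [0.073, 0.997, 0.0, -0.0]
ft_force: [1.6, -0.4, -0.6]
width: 0.0006
```

```bash
cat >> m.py <<'E'
def wr():
    s=read_state();w,d=camera('wrist');P=cloud('wrist',d,s);z=P[...,2];X,Y=toXY(P)
    for y0 in np.arange(-.21,-.1,.01):
        k=(z>.12)&(z<.15)&(X>.42)&(X<.66)&(abs(Y-y0)<.004);x=np.sort(X[k])
        if len(x)>5:
            g=np.where(np.diff(x)>.0025)[0];print('w',y0.round(3),x[[0,-1]].round(4),[(x[i].round(4),x[i+1].round(4)) for i in g])
    return w
def sd():
    b,e=camera('side');S=cloud('side',e);X,Y=toXY(S);z=S[...,2]
    for y0 in np.arange(-.21,-.1,.01):
        k=(z>.122)&(z<.15)&(X>.42)&(X<.67)&(abs(Y-y0)<.004);x=np.sort(X[k])
        if len(x)>5:
            g=np.where(np.diff(x)>.003)[0];print('s',y0.round(3),x[[0,-1]].round(4),[(x[i].round(4),x[i+1].round(4)) for i in g])
    return b
E
python3 - <<'E'
from m import *
off(.62,-.16); wr(); sd()
E
```

```text
pos [ 0.5955 -0.2488  0.1076] shelf [ 0.6251 -0.1602] tool delta [0.0051 0.0002 0.    ] tooly yaw 81.65 F [ 1.6 -0.4 -0.6] w 0.000626104805268632
w -0.21 [0.504 0.607] [(np.float64(0.5542), np.float64(0.5573))]
w -0.2 [0.5039 0.6006] [(np.float64(0.5542), np.float64(0.5573))]
w -0.19 [0.5037 0.6008] [(np.float64(0.5542), np.float64(0.5573))]
w -0.18 [0.504  0.6007] [(np.float64(0.5542), np.float64(0.5574))]
w -0.17 [0.5041 0.6127] [(np.float64(0.6074), np.float64(0.6116))]
w -0.16 [0.5041 0.6335] [(np.float64(0.6148), np.float64(0.6216))]
w -0.15 [0.5041 0.6071] []
w -0.14 [0.5039 0.601 ] [(np.float64(0.5543), np.float64(0.5574))]
w -0.13 [0.504  0.6011] [(np.float64(0.5539), np.float64(0.5575))]
w -0.12 [0.504  0.6012] [(np.float64(0.5539), np.float64(0.5575))]
w -0.11 [0.5043 0.5992] [(np.float64(0.5539), np.float64(0.558)), (np.float64(0.5615), np.float64(0.5647)), (np.float64(0.5753), np.float64(0.5786)), (np.float64(0.5796), np.float64(0.5835)), (np.float64(0.5845), np.float64(0.5883)), (np.float64(0.5894), np.float64(0.5935)), (np.float64(0.594), np.float64(0.5975))]
s -0.21 [0.4437 0.5849] [(np.float64(0.5522), np.float64(0.559))]
s -0.2 [0.4461 0.5851] [(np.float64(0.5522), np.float64(0.5592))]
s -0.19 [0.4455 0.5853] [(np.float64(0.5522), np.float64(0.5592))]
s -0.18 [0.4442 0.5879] [(np.float64(0.5521), np.float64(0.5592))]
s -0.17 [0.4432 0.5905] []
s -0.16 [0.4454 0.5858] []
s -0.15 [0.4448 0.586 ] []
s -0.14 [0.4459 0.5862] [(np.float64(0.5519), np.float64(0.5592))]
s -0.13 [0.4454 0.5864] [(np.float64(0.5519), np.float64(0.5592))]
s -0.12 [0.4448 0.5841] [(np.float64(0.5518), np.float64(0.5592))]
s -0.11 [0.4492 0.5817] [(np.float64(0.4492), np.float64(0.454)), (np.float64(0.4968), np.float64(0.5018)), (np.float64(0.5467), np.float64(0.5817))]
```

>>> {"name": "drive_tool", "arguments": {
  "deltas": [
    [0,0,0,0.001,0,0,1],
    [0,0,0,0.002,0,0,1],
    [0,0,0,0.003,0,0,1],
    [0,0,0,0.004,0,0,1],
    [0,0,0,0.004,0,0,1]
  ]
}}

```text
time: 23.95
ee_pos: [0.592, -0.2482, 0.1079]
eef_rot: [0.073, 0.997, -0.0, 0.0]
ft_force: [3.9, -0.3, -1.9]
width: 0.0004
```

>>> {"name": "drive_tool", "arguments": {
  "deltas": [
    [0,0,0,-0.005,0,0,1],
    [0,0,0,-0.02,0,0,1],
    [0,0,0,-0.03,0,-0.01,1],
    [0,0,0,-0.03,0,-0.04,1],
    [0,0,0,-0.03,0,-0.08,1],
    [0,0,0,-0.03,0,-0.12,1],
    [0,0,0,-0.03,0.03,-0.15,1],
    [0,0,0,-0.02,0.075,-0.16,1],
    [0,0,0,0,0.12,-0.16,1],
    [0,0,0,0,0.165,-0.16,1],
    [0,0,0,0,0.21,-0.16,1],
    [0,0,0,0,0.25,-0.16,1]
  ]
}}

```text
time: 25.15
ee_pos: [0.6279, 0.0015, 0.268]
eef_rot: [0.072, 0.997, 0.0, -0.0]
ft_force: [0.8, -0.1, -0.6]
width: 0.0004
```

Run:
```python
from m import *
a,d,P,X,Y,z=cartons(); b=sd()
for n,x0,x1 in (('f',.452,.495),('r',.51,.55),('n',.565,.605)):
    k=(z>.128)&(z<.145)&(X>x0)&(X<x1)&(Y<-.085)&(Y>-.24);c=np.c_[X,Y].reshape(-1,2)[k.ravel()]
    print(n,Y[k].min().round(4),Y[k].max().round(4),k.sum(),cv2.minAreaRect(P[k][:,:2].astype(np.float32)))
cv2.imwrite('pics/f.png',np.hstack([a[110:270,190:400],b[160:320,190:340]]).repeat(2,0).repeat(2,1)[:,:,::-1])
P0=cloud('top',np.load('c0.npz')['d'])
for Q in (P0,P):
    comps(Q,.085,.097,(.4,.6,-.2,0),40);comps(Q,.12,.135,(.38,.5,-.45,-.3),40)
```

```text
t 25.2
-0.19 start 0.4473 gaps [(np.float64(0.6097), np.float64(0.6899))]
-0.175 start 0.4475 gaps [(np.float64(0.6105), np.float64(0.6901))]
-0.12 start 0.4472 gaps [(np.float64(0.6103), np.float64(0.6909))]
-0.105 start 0.6895 gaps []
s -0.21 [0.4439 0.6083] []
s -0.2 [0.4462 0.6087] []
s -0.19 [0.4452 0.6066] []
s -0.18 [0.4443 0.607 ] []
s -0.17 [0.4432 0.6072] []
s -0.16 [0.4453 0.6076] []
s -0.15 [0.4448 0.6078] [(np.float64(0.5519), np.float64(0.5568))]
s -0.14 [0.4465 0.6083] []
s -0.13 [0.4454 0.6062] []
s -0.12 [0.4448 0.6065] []
s -0.11 [0.4466 0.6067] [(np.float64(0.4466), np.float64(0.4516)), (np.float64(0.4968), np.float64(0.5016)), (np.float64(0.5068), np.float64(0.5118)), (np.float64(0.5268), np.float64(0.5318)), (np.float64(0.5468), np.float64(0.5518)), (np.float64(0.5518), np.float64(0.5842)), (np.float64(0.5917), np.float64(0.5967)), (np.float64(0.5967), np.float64(0.6016))]
f -0.2092 -0.1092 631 ((0.44548243284225464, -0.2258693277835846), (0.09991803020238876, 0.04280805587768555), 81.7479019165039)
r -0.2089 -0.1091 576 ((0.501488983631134, -0.23383930325508118), (0.09987547248601913, 0.03995763882994652), 81.72832489013672)
n -0.2112 -0.111 567 ((0.555627703666687, -0.2438185065984726), (0.10020813345909119, 0.0398748554289341), 81.63155364990234)
0.085 (array([ 0.4714, -0.0986]), array([0.1305, 0.0349]), 85.9, 439) z 0.0887 pix [217. 243.]
0.12 (array([ 0.4558, -0.3696]), array([0.0658, 0.0658]), 63.2, 515) z 0.1264 pix [222. 349.]
0.085 (array([ 0.4724, -0.0991]), array([0.1282, 0.0357]), 89.2, 449) z 0.0888 pix [217. 243.]
0.12 (array([ 0.4562, -0.3683]), array([0.0661, 0.0653]), 0.6, 521) z 0.1265 pix [222. 349.]
```

View pics/f.png

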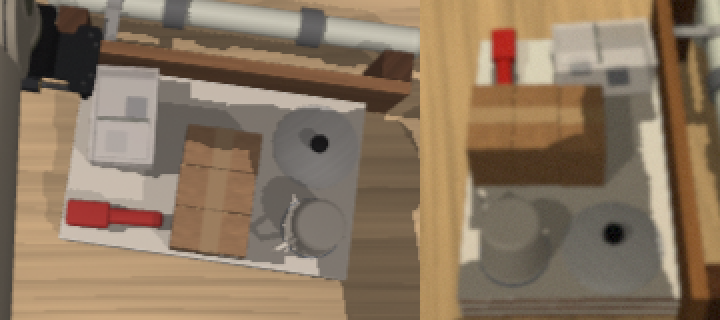

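The final view shows one straight row, with the front face just inside the shelf edge and the bystanders where they were. I'm handing the job in.

```bash
python3 -c "
from bench import *
print(close_job())"
```

```text
the job is handed in; nothing more can be done
None
```

The job is handed in: the three cartons stand in one straight, snug row at the front of the shelf. Hand-in reports no verdict.

**What I did:** I drew the two older cartons forward with shut fingertips on the rear one's top. I steered them about 13 mm to the right on the way, because the end of the brush handle was level with their left side. I then set the new carton down behind them and pushed it up from behind. This took about 25 s of the 72 s.

**Last checks, from the top and side cameras:**
- **Front edge:** the leading face is about 5–7 mm behind the shelf edge.
- **Gaps:** the row measures about 163–165 mm long against 165 mm for three cartons, so the gaps are near zero.
- **Alignment:** sideways steps are 2 mm or less, and all three are square to within about 0.2°.
- **Force:** the fingers pressed on the older cartons with no more than about 23 N at the readings I took.
- **Bystanders:** the brush and cup measured within about 1–2 mm of where they started. The tub and pot lid I checked only by eye in the last picture.

**Disagreement:** the cameras differed by 1–3 mm on where the cartons are, which is well inside the limits.

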